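# Unlock the cam and feed a horseshoe carriage home under the punches

## Task

On the punching jig, push the cam's upright lever post round until the notch in the cam plate (its low point) squarely faces the carriage's roller. Only then push the carriage forward by its back plate, so that the roller runs into the notch and the carriage comes fully home against its stops under the punch bridge. The horseshoe rides along lying in the carriage: do not lift it, do not drive the carriage against the high part of the cam, leave everything else on the bench where it is, and end with the robot clear.

Things in the scene. Friction and masses are not known exactly. Their poses are not given: they have to be found in the camera images.
- punch_jig: Steel jig bolted flat on the bench. Origin: underside of its 12 mm base plate, under the carriage's centre when fully back. x = forward travel of the carriage, y left, z up (jig frame, used below, mm). Base plate: x -100 to 145, y -145 to 225. Punch bridge: x 73 to 135, y -62 to 62, top z 86. Cam plate left of the carriage; a nail tin and a drift stand right of it (y about -107).
- carriage (a joint): Travel of the carriage (m) along jig +x: 0 fully back, 0.036 fully home against the stops. It starts at 0 to 0.005. Sliding friction about 3 N: it stays where it is left. If the cam's notch is not at the roller, the roller strikes the cam rim at about 0.014 and the carriage can go no farther.
- push_plate (a point): Point on the back (robot-side, facing jig -x) face of the carriage's upright push plate, midway across it and 55 mm above the bench; moves with the carriage. The push plate is 80 mm wide, 12 mm thick, z 20 to 75. Push it along jig +x.
- nest (a point): Centre of the carriage's top face, 30 mm above the bench, where the horseshoe lies between low curbs 8 mm high; moves with the carriage.
- roller (a point): Centre of the carriage's follower roller (upright brass cylinder, 16 mm diameter, z 18 to 36), 125 mm left of the carriage's middle on a flat side arm (16 mm wide, top at z 47) and 60 mm behind the carriage's centre; moves with the carriage.
- cam_plate (a joint): Cam angle (rad) about its upright pivot: 0 = notch squarely faces the roller (low point), which then enters freely; positive = turned clockwise seen from above. Starts at 0.9 to 1.7: turn it counter-clockwise seen from above to reach 0. No stop or detent at 0; can overrun to -0.6. Friction 0.12 N m (about 1.5 N at the post); stays where left.
- cam_pivot (a point): Point on the cam's upright pivot axis at the plate's top face (z 34), at jig x 10, y 125. The cam plate is a 16 mm thick disc of 48 mm radius with one V-shaped notch about 37 mm wide at the rim, centred on the line through the pivot.
- cam_notch (a point): Middle of the notch, 40 mm from the pivot, at the plate's top face; turns with the cam. At joint 0 it lies straight behind the pivot (jig -x), in line with the roller.
- lever_post (a point): Centre of the top of the cam's upright lever post (cylinder 22 mm diameter, z 30 to 80), 85 mm from the pivot on a flat arm 18 mm wide whose top is at z 32; turns with the cam. Seen from above its direction from the pivot is 70 degrees clockwise of the notch's; at joint 0 it points 110 degrees counter-clockwise of jig +x.
- horseshoe: Loose dark steel horseshoe, 108 x 104 x 9 mm, 0.35 kg, lying on the carriage with its toe forward. Origin: centre of its underside. It rides along with the carriage.
- nail_tin: Loose bystander: round open tin, 54 mm diameter, 40 mm high, on the base plate right of the carriage. Origin at its underside.
- drift: Loose bystander: upright steel drift, 22 mm diameter, 60 mm high, on the base plate right of the carriage. Origin at its underside.
- hammer: Loose bystander: hammer lying on the bench right of the jig. Origin at its underside.
- wire_brush: Loose bystander: brush lying on the bench left of the jig. Origin at its underside.
- rasp: Loose bystander: flat rasp, 350 mm over all, lying on the bench left of the jig. Origin at its underside.
- spare_shoe: Loose bystander: a second, larger horseshoe, 125 x 118 x 9 mm, lying on the bench itself, beyond the jig on the right. Origin at its underside.
- oil_can: Loose bystander: grey can, 64 mm diameter, 130 mm high, upright on the bench left of the jig. Origin at its underside.
Not all that is in view belongs to the job. Leave any blue look-alike of the horseshoe alone.

How it is judged:
On the way, in this order (a step that is already met when the one before it is completed fails the run):
1. the cam's notch faces the roller (within 0.3 rad) while the carriage is still back (value of joint cam_plate between -0.3 and 0.3 rad and value of joint carriage below 0.016 m), for 0.2 s.
2. the carriage is home, with the cam at its low point (value of joint carriage above 0.033 m and value of joint cam_plate between -0.2 and 0.2 rad), for 0.2 s.
At the end, for the whole second after the job is handed in: The carriage is home (within 3 mm of its stops), the cam is at its low point (within 0.2 rad), and the horseshoe lies at rest flat in the carriage, within 15 mm of its middle (all of step 2 and horizontal distance between horseshoe and nest below 0.015 m and z of horseshoe in the frame of nest below 0.006 m and angle between horseshoe's own z axis and vertical below 0.1 rad and linear speed of horseshoe below 0.02 m/s); the robot touches nothing.
It fails at once if the carriage was driven up against the high part of the cam (value of joint carriage above 0.0125 m and (value of joint cam_plate above 0.42 rad or value of joint cam_plate below -0.42 rad)).
It fails at once if the horseshoe was lifted or tipped out of the carriage (z of horseshoe in the frame of nest above 0.012 m or angle between horseshoe's own z axis and vertical above 0.3 rad).
It fails at once if another thing on the bench was moved by more than 25 mm (distance of any of nail_tin, drift, hammer, wire_brush, rasp, spare_shoe, oil_can from where it was at the start of the episode above 0.025 m).
It also fails if it takes over 58 s, if anything falls off the work surface, if the arm or the gripper's body presses on something with over 40 N, if the wrist force passes 120 N, or if a joint passes its speed limit or range.

## Robot

A 7-joint arm with a two-finger parallel gripper is mounted at the origin on the work surface. World frame = base frame: x ahead of the robot, y to its left, z up, the work surface at z = 0. Lengths are in m, angles in rad, forces in N, time in s.
With the tool pointing down it reaches from about 0.35 to 0.9 m from the base axis. Payload 8.1 kg.
Tool frame: the origin (TCP) lies at the centre of the arm's flange, where the gripper is bolted on; the fingertips stand 178 mm ahead of it and the grasp point (between the pads) lies 159 mm ahead of it; z points along the fingers, y is the direction in which the jaws open and shut (so a half turn about z gives the same grasp; the last joint's range is limited). The gripper opens to 92 mm and grips with 3 to 60 N. Pads are 19 mm wide; open, the fingers measure 130 mm over their backs; the gripper's body (75 mm by 190 mm) begins 47 mm behind the grasp point.
Start: joints at [1.141, 0.434, 0.025, 1.573, -0.012, 1.134, -0.075], TCP at [0.201, -0.592, 0.405] pointing down, gripper open.
Joint ranges: [-2.62, 2.62], [-0.44, 2.09], [-1.27, 1.32], [0.08, 2.57], [-1.32, 4.46], [0.12, 2], [-2.74, 2.74]. Speed limits (rad/s): [2.22, 2.22, 3.01, 3.01, 3.14, 3.14, 3.14].

## Interface

Orientations are given as a rotation vector (axis times angle).
In Python, from cell import arm, get_image, camera_model gives the robot as it stands. The module is installed in compiled form; this text tells all that it offers.
- The arm moves only by the shell command python3 -m pendant 'ROWS' [FORCE]. ROWS is JSON, a list that holds one entry, the list of rows, each a list of 7 numbers: the shift along the tool's x, y, z in mm, then the turn, a rotation vector about the tool's x, y, z in rad, then the closure, from -1 (fully open) to 1 (shut). In form: [[[x, y, z, rx, ry, rz, hand], ...]]. A call has 1 to 20 rows; each row is the pose to reach, as a shift and turn from the pose commanded when the call began, along the tool's axes at that moment; what a row does not reach only later rows make up. A row lasts 1/8 s, in which the tool goes at most 62.5 mm and 10.7 degrees, less where a joint would pass 70% of its speed; a pose out of reach is approached as far as the arm can. A call with a gripper value outside its range is refused whole. The fingers move at their own pace and stop on an object; FORCE is the grip in N (left out, the last holds). Time passes only in rows, so rows that repeat a pose let the fingers close. It gives the time, the measured TCP pose, the force and the opening at its end, in the units of the state.
- arm.observe(): the state, without advancing time (a new reading comes with each control period).
- get_image(name): name is "scene" or "top" or "wrist"; returns the picture (480x640x3 uint8, red, green, blue); there is no depth.
- camera_model(name): a dict with "fx", "fy", "cx", "cy" (pixels), "position" and "orientation" of the camera in the world; the wrist camera has in their place "T_tool_cam" (4x4, takes a point from camera to tool coordinates, whose origin is the TCP and whose axes are the flange's). Camera axes: x right, y down, z forward; pixel columns grow to the right and rows downward; lengths in m; the calibration is good to about 2 mm. The wrist camera is an equidistant fisheye: a pixel r from the principal point sees the ray r / f radians off the axis. A picture is of the moment at which its call begins: read the wrist's pose just before it. camera_model takes no time and is no camera call.
- arm.sign_off(): hands the job in, once; it reports no verdict.
The state is a dict: "clock": time; "joints": joint angles; "dq": joint speeds; "joint_efforts": joint torques, N m; "position": TCP position; "ee_rot": TCP orientation; "force": force on the tool from outside, world axes, zero at the start; "ft_torque": the same for the moment, N m; "width": opening from 0.0 (shut) to 1.0 (fully open).
Only numpy, scipy, OpenCV 4.12 (cv2) and the standard library are available. Lean on these libraries where they do the work, as an engineer would, in place of code of your own. Each camera call takes 0.05 s, during which the arm holds its last target.

## Working session

There is one attempt and no reset: what is moved stays moved. The work goes in short steps, Python scripts to look and compute and a shell command to move; the robot and the scene stay as the last step left them, time stands still between calls to the robot, and variables do not carry over. Pictures are saved under pics/ and viewed, and the job is handed in when it is done.

```bash
mkdir -p pics; ls
python3 - <<'E'
from cell import arm,get_image,camera_model
import cv2
for n in ["scene","top","wrist"]:
    print(n,camera_model(n))
print(arm.observe())
for n in ["scene","top"]:
    cv2.imwrite(f"pics/{n}0.png",get_image(n)[:,:,::-1])
E
```

```text
pics
scene {'fx': 517.3403642902335, 'fy': 517.3403642902335, 'cx': 324.74978050600754, 'cy': 241.4791771298876, 'position': array([ 1.29834541, -0.30398892,  0.8925926 ]), 'orientation': array([-2.00007107, -1.35916064,  0.54458924])}
top {'fx': 563.9461039394346, 'fy': 563.9461039394346, 'cx': 320.0178886019782, 'cy': 240.12654912891105, 'position': array([0.33344946, 0.01322434, 1.59918188]), 'orientation': array([-2.15200822,  2.14854421, -0.1449218 ])}
wrist {'fx': 371.64829954431775, 'fy': 371.64829954431775, 'cx': 317.25892811898393, 'cy': 246.49185371390806, 'T_tool_cam': array([[-1.45379674e-03, -9.65374007e-01, -2.60865699e-01,
         6.91116413e-02],
       [ 9.99998845e-01, -1.28760114e-03, -8.07995800e-04,
        -6.19200574e-04],
       [ 4.44127171e-04, -2.60866572e-01,  9.65374764e-01,
         1.97978365e-02],
       [ 0.00000000e+00,  0.00000000e+00,  0.00000000e+00,
         1.00000000e+00]])}
{'clock': 0.0, 'joints': array([ 1.14139922,  0.43521754,  0.02495286,  1.5740962 , -0.0116023 ,
        1.13398307, -0.07507578]), 'dq': array([-0.0006583 ,  0.0001007 ,  0.00022529, -0.00041157, -0.00130753,
       -0.00126009,  0.00023796]), 'joint_efforts': array([ 4.36120654e-04, -6.67852592e+01,  9.85125862e-01, -3.14465690e+01,
       -6.06584083e-02,  4.28557734e-02,  1.66671293e-04]), 'position': array([ 0.20053789, -0.59171034,  0.40394824]), 'ee_rot': array([-3.09826265e+00, -5.10760725e-01,  5.99943799e-04]), 'force': array([0.66222636, 0.19543648, 0.22701225]), 'ft_torque': array([0.03340989, 0.01867385, 0.02501372]), 'width': 1.001741374982772}
```

View pics/scene0.png

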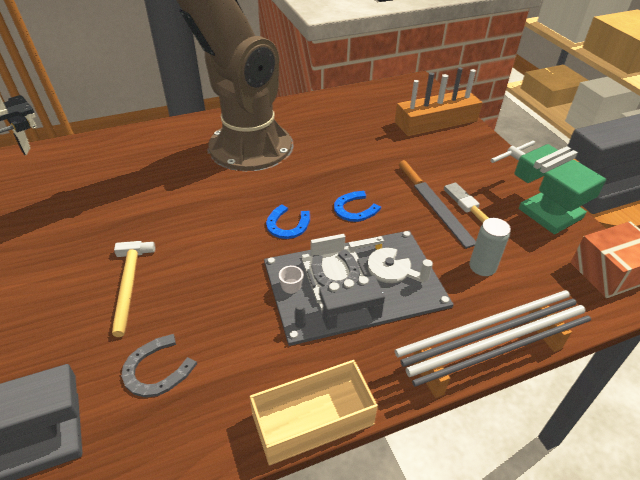

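View pics/top0.png

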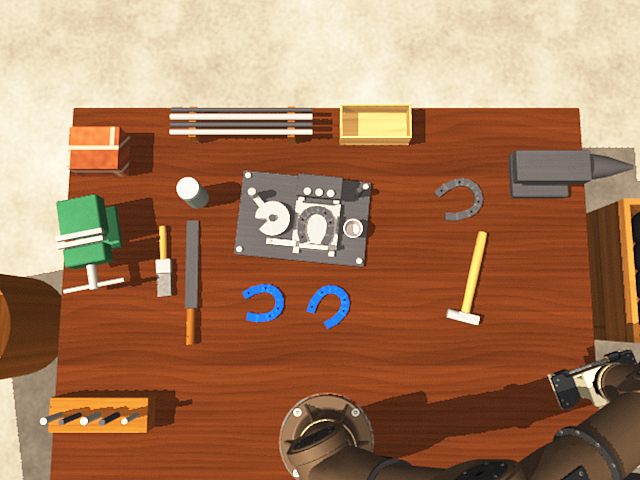

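The scene and top views show the jig: in the top view its base plate runs from about (236,170) to (372,265). The carriage with the dark shoe is at (317,225), the cam disc at (271,218) and the lever post at about (252,191). The two blue shoes at (264,302) and (329,305) are decoys. Next I'll enlarge the jig.

```bash
cat > h.py <<'E'
import numpy as np,cv2
from cell import arm,get_image,camera_model
from scipy.spatial.transform import Rotation as R
def ray(n,u,v):
    c=camera_model(n); d=np.array([(u-c['cx'])/c['fx'],(v-c['cy'])/c['fy'],1.])
    return c['position'],R.from_rotvec(c['orientation']).as_matrix()@d
def onz(n,u,v,z):
    p,d=ray(n,u,v); return p+d*(z-p[2])/d[2]
def proj(n,X):
    c=camera_model(n); q=R.from_rotvec(c['orientation']).as_matrix().T@(np.asarray(X)-c['position'])
    return np.array([c['fx']*q[0]/q[2]+c['cx'],c['fy']*q[1]/q[2]+c['cy']])
E
python3 - <<'E'
import cv2
t=cv2.imread('pics/top0.png')[160:275,225:385]; cv2.imwrite('pics/top0c.png',cv2.resize(t,None,fx=5,fy=5,interpolation=cv2.INTER_CUBIC))
t=cv2.imread('pics/scene0.png')[225:345,255:460]; cv2.imwrite('pics/scene0c.png',cv2.resize(t,None,fx=3.9,fy=3.9,interpolation=cv2.INTER_CUBIC))
E
```

```text
(no output)
```

View pics/top0c.png

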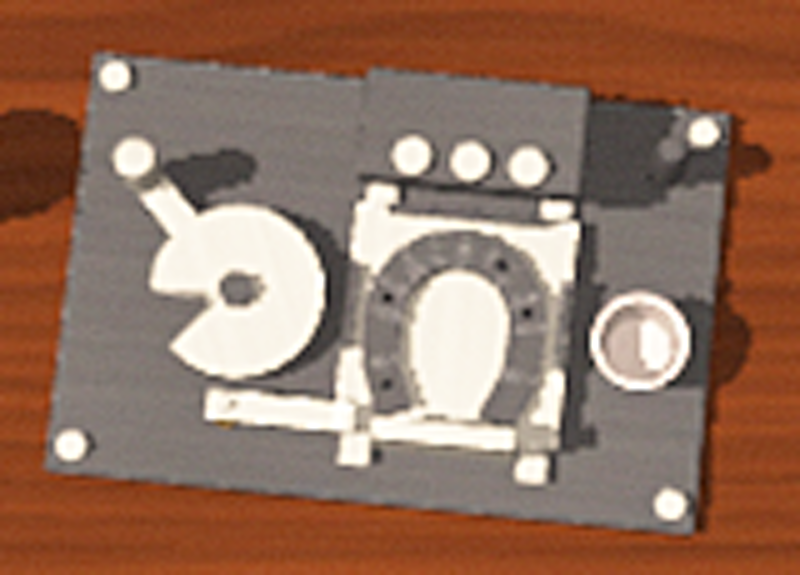

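View pics/scene0c.png

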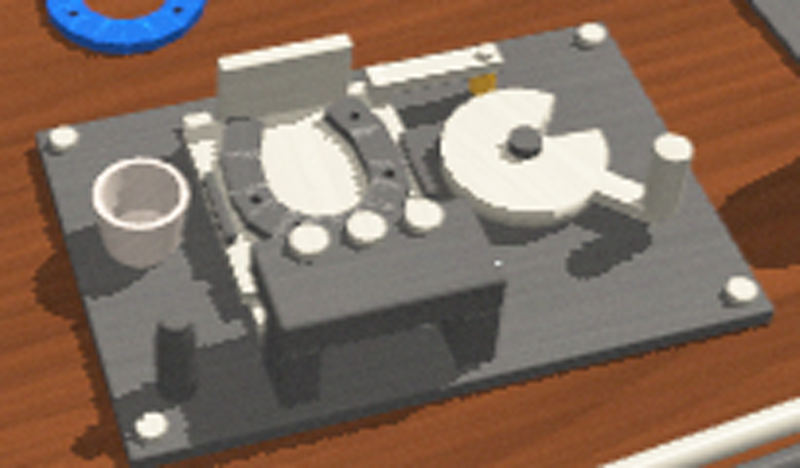

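The crops show these plate corners in the 5x top crop: (95,55), (733,117), (693,533) and (46,470). The notch opens at about (180,315), pointing left and slightly back, and the post top is at (134,157). From the corners I'll fit the jig pose and check it.

```bash
cat >> h.py <<'E'
def unc(u,v,f=5,ox=225,oy=160): return (u+.5)/f-.5+ox,(v+.5)/f-.5+oy
def fit():
    pix=[(95,55),(733,117),(693,533),(46,470)]
    J=np.array([[145,225],[145,-145],[-100,-145],[-100,225]])/1000
    W=np.array([onz('top',*unc(*p),0.012)[:2] for p in pix])
    Jc,Wc=J.mean(0),W.mean(0); H=(J-Jc).T@(W-Wc); a=np.arctan2(H[0,1]-H[1,0],H[0,0]+H[1,1])
    Rm=np.array([[np.cos(a),-np.sin(a)],[np.sin(a),np.cos(a)]]); t=Wc-Rm@Jc
    return a,Rm,t,W,J
E
python3 - <<'E'
from h import *
a,Rm,t,W,J=fit(); np.set_printoptions(precision=4,suppress=True)
print('yaw',a,'origin',t); print('res',(J@Rm.T+t-W)*1000)
def tj(u,v,z): return (Rm.T@(onz('top',*unc(u,v),z)[:2]-t))*1000
print('pivot',tj(240,290,.036)); p=tj(134,157,.08); print('post',p)
print('can', onz('top',190,188,.13),'tin',tj(640,340,.052))
d=p-np.array([10,125]); an=np.degrees(np.arctan2(d[1],d[0])); print(np.hypot(*d),an,'joint',np.radians(110-an))
print('plate ends top back edge z75', tj(372,448,.075),tj(558,460,.075), 'arm end z47',tj(206,405,.047), 'front edge',tj(372,420,.075))
def w(x,y,z): return np.r_[Rm@np.array([x,y])/1000+t,z/1000]
for n,P in dict(corner=(145,225,12),post=(p[0],p[1],80),bridge=(73,-62,86),b2=(73,62,86),plate0=(-75,40,75)).items(): 
  X=w(*P); print(n,X,[proj(c,X) for c in('scene','top')])
E
```

```text
yaw -0.09764536325242036 origin [0.5884 0.0271]
res [[ 1.4311  0.0229]
 [ 1.5306  0.1112]
 [-1.9113 -1.13  ]
 [-1.0504  0.9959]]
pivot [ 10.8171 123.6996]
post [ 71.4841 185.4085]
can [0.6742 0.3621 0.13  ] tin [   2.0951 -102.1981]
86.19445364109566 44.494431602170465 joint 1.143287846932472
plate ends top back edge z75 [-75.4048  38.4805] [-71.9231 -62.9053] arm end z47 [-57.3573 134.1894] front edge [-60.1156  40.0825]
corner [0.7546 0.2369 0.012 ] [array([452.7895, 303.3727]), array([243.602 , 170.1177])]
post [0.6776 0.2047 0.08  ] [array([426.979 , 261.7407]), array([251.4, 191. ])]
bridge [ 0.655  -0.0417  0.086 ] [array([317.2511, 283.6507]), array([341.029 , 198.7281])]
b2 [0.6671 0.0817 0.086 ] [array([373.9723, 271.6758]), array([295.9526, 194.3363])]
plate0 [0.5176 0.0743 0.075 ] [array([342.191 , 230.6912]), array([298.4604, 248.9982])]
```

Jig pose: yaw -5.6°, origin (0.588, 0.027), residuals under 2 mm. The pivot measures (11,124) against a nominal (10,125), and the post radius 86 against 85. That puts the cam joint at about 1.14, inside its stated range. Now I'll work out the approach: fingers shut, on the clockwise side of the post, with the jaw axis along the push direction.

```bash
cat >> h.py <<'E'
def go(jx,jy,tipz,xdeg):
    """delta rows in tool frame to put tips at jig (mm), tool down with tool x at world angle xdeg"""
    a,Rm,t,_,_=fit(); s=arm.observe(); R0=R.from_rotvec(s['ee_rot'])
    P=np.r_[Rm@np.array([jx,jy])/1000+t,tipz/1000+.178]
    th=np.radians(xdeg); Rt=R.from_matrix(np.array([[np.cos(th),np.sin(th),0],[np.sin(th),-np.cos(th),0],[0,0,-1]]).T.T)
    d=R0.inv().apply(P-s['position'])*1000; r=(R0.inv()*Rt).as_rotvec()
    print('to',P.round(3),'shift',d.round(1),'turn',r.round(3),'clock',round(s['clock'],2),'F',s['force'].round(1))
E
python3 - <<'E'
from h import *
go(125,173,220,71); go(125,173,45,71)
E
```

```text
to [0.73  0.187 0.398] shift [ 751.1 -567.9    6.7] turn [-0.001 -0.001 -0.913] clock 0.1 F [-0.3  0.3  0.3]
to [0.73  0.187 0.223] shift [ 751.1 -567.7  181.7] turn [-0.001 -0.001 -0.913] clock 0.1 F [-0.3  0.3  0.3]
```

```bash
python3 -m pendant '[[[75,-57,0,0,0,-0.09,1],[150,-114,0,0,0,-0.18,1],[225,-170,0,0,0,-0.27,1],[300,-227,0,0,0,-0.36,1],[375,-284,0,0,0,-0.46,1],[450,-341,0,0,0,-0.55,1],[526,-398,0,0,0,-0.64,1],[600,-455,0,0,0,-0.73,1],[676,-511,0,0,0,-0.82,1],[751,-568,0,0,0,-0.913,1],[751,-568,7,0,0,-0.913,1],[751,-568,7,0,0,-0.913,1],[751,-568,7,0,0,-0.913,1],[751,-568,7,0,0,-0.913,1],[751,-568,7,0,0,-0.913,1],[751,-568,7,0,0,-0.913,1],[751,-568,7,0,0,-0.913,1],[751,-568,7,0,0,-0.913,1]]]' 20
python3 - <<'E'
from h import *
go(125,173,120,71); go(125,173,45,71)
cv2.imwrite('pics/top1.png',cv2.resize(get_image('top')[100:300,180:440,::-1],None,fx=3,fy=3)); s=arm.observe()
cv2.imwrite('pics/wr1.png',get_image('wrist')[:,:,::-1])
E
```

```text
clock: 2.35
position: [0.7295, 0.1852, 0.3979]
ee_rot: [2.558, 1.822, -0.001]
force: [-0.3, -1.0, 0.1]
width: 0.0
to [0.73  0.187 0.298] shift [ 2.  -0.6 99.9] turn [ 0.001  0.001 -0.001] clock 2.35 F [-0.3 -1.   0.1]
to [0.73  0.187 0.223] shift [  2.1  -0.6 174.9] turn [ 0.001  0.001 -0.001] clock 2.35 F [-0.3 -1.   0.1]
```

View pics/wr1.png

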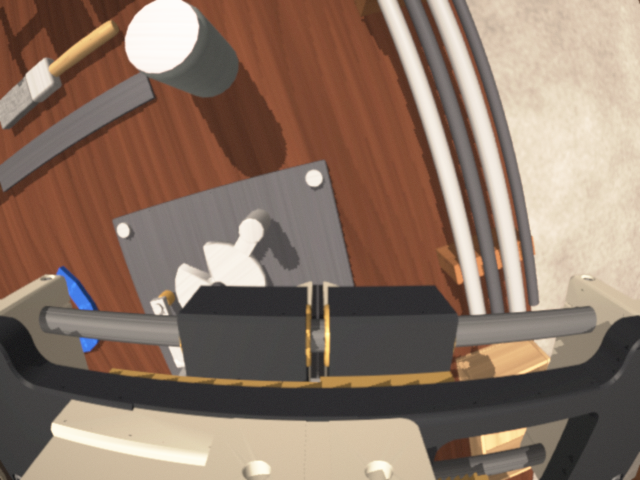

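View pics/top1.png

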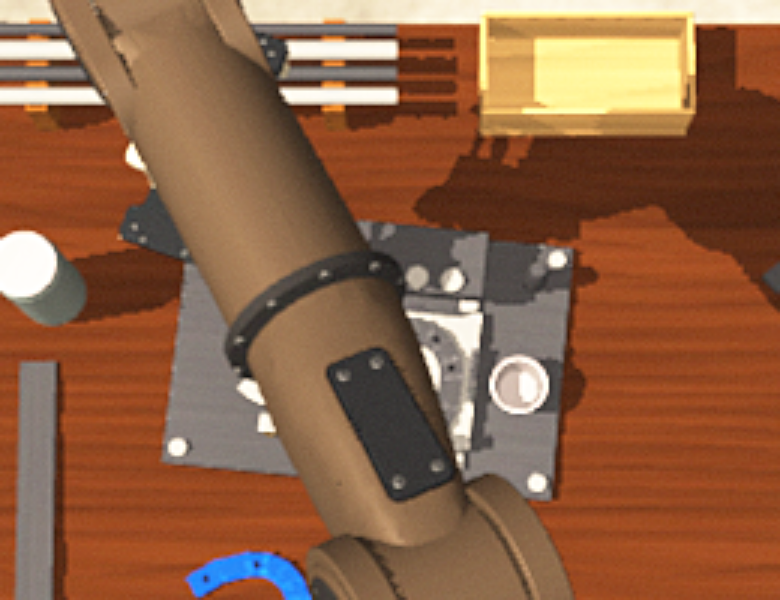

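Run:
```python
import cv2
t=cv2.imread('pics/wr1.png')[260:400,160:480]; cv2.imwrite('pics/wr1c.png',cv2.resize(cv2.convertScaleAbs(t,alpha=1.6,beta=30),None,fx=2.5,fy=2.5))
```

```text
(no output)
```

View pics/wr1c.png

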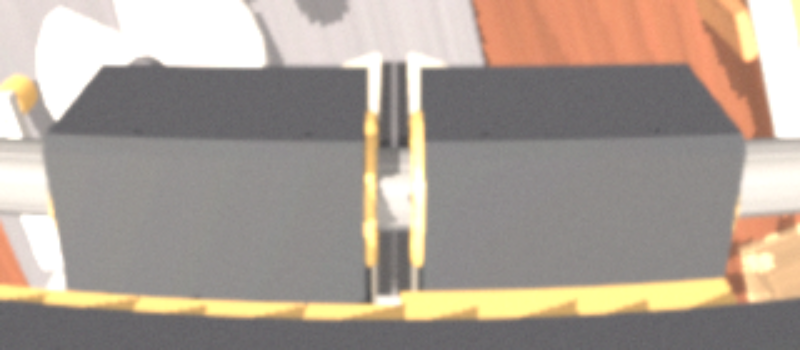

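The wrist view shows the post top at (251,228), the cam at (225,280), and the fingers shut beyond the carriers at (318,290). The spot below the tips is clear plate, so I'll descend.

```bash
python3 -m pendant '[[[2,0,50,0,0,0,1],[2,0,100,0,0,0,1],[2,0,140,0,0,0,1],[2,0,165,0,0,0,1],[2,0,175,0,0,0,1],[2,0,175,0,0,0,1],[2,0,175,0,0,0,1]]]'
python3 - <<'E'
from h import *
a,Rm,t,_,_=fit()
s=arm.observe();print('tip jig',Rm.T@(s['position'][:2]-t)*1000)
for th in [44.5,55,66,77,88,99,105,110]:
    p=np.array([10,125])+85*np.array([np.cos(np.radians(th)),np.sin(np.radians(th))]); n=np.array([np.cos(np.radians(166.6)),np.sin(np.radians(166.6))])
    print(th,end=' ');q=p-n*30; go(q[0],q[1],45,71)
cv2.imwrite('pics/sc2.png',cv2.resize(get_image('scene')[190:340,255:460,::-1],None,fx=3.9,fy=3.9,interpolation=cv2.INTER_CUBIC))
E
```

```text
clock: 3.32
position: [0.7308, 0.189, 0.2245]
ee_rot: [2.557, 1.824, 0.004]
force: [0.0, 0.4, 0.5]
width: 0.007
tip jig [125.95655029 174.9207389 ]
44.5 to [0.705 0.194 0.223] shift [ -3.4 -26.1   1.5] turn [ 0.002 -0.001  0.   ] clock 3.33 F [0.  0.4 0.5]
55 to [0.694 0.205 0.223] shift [  3.6 -39.9   1.4] turn [ 0.002 -0.001  0.   ] clock 3.33 F [0.  0.4 0.5]
66 to [0.681 0.215 0.223] shift [  8.1 -55.6   1.4] turn [ 0.002 -0.001  0.   ] clock 3.33 F [0.  0.4 0.5]
77 to [0.666 0.221 0.223] shift [  9.6 -71.8   1.4] turn [ 0.002 -0.001  0.   ] clock 3.33 F [0.  0.4 0.5]
88 to [0.65  0.225 0.223] shift [  7.9 -88.    1.4] turn [ 0.002 -0.001  0.   ] clock 3.33 F [0.  0.4 0.5]
99 to [0.634 0.226 0.223] shift [   3.2 -103.6    1.3] turn [ 0.002 -0.001  0.   ] clock 3.33 F [0.  0.4 0.5]
105 to [0.625 0.225 0.223] shift [  -0.7 -111.7    1.3] turn [ 0.002 -0.001  0.   ] clock 3.33 F [0.  0.4 0.5]
110 to [0.618 0.223 0.223] shift [  -4.5 -118.     1.3] turn [ 0.002 -0.001  0.   ] clock 3.33 F [0.  0.4 0.5]
```

View pics/sc2.png

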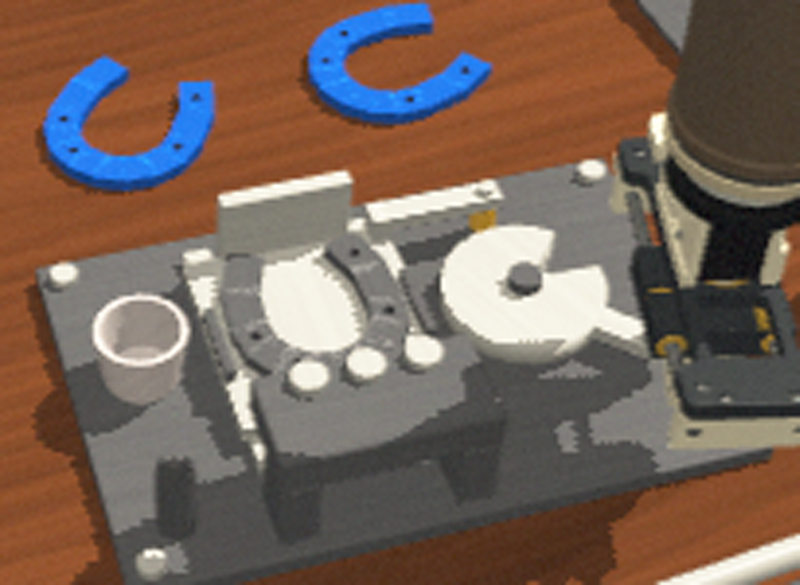

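The scene crop shows the cam and notch unmoved, with the notch at about (570,262) in the crop, and the gripper beside the hidden post. Next is the first part of the sweep along the arc.

```bash
python3 -m pendant '[[[-2,-10,0,0,0,0,1],[-3,-20,0,0,0,0,1],[-1,-28,0,0,0,0,1],[2,-36,0,0,0,0,1],[4,-42,0,0,0,0,1],[6,-49,0,0,0,0,1],[8,-56,0,0,0,0,1],[9,-64,0,0,0,0,1],[9,-72,0,0,0,0,1],[9,-72,0,0,0,0,1]]]'
python3 - <<'E'
from h import *
a,Rm,t,_,_=fit()
s=arm.observe();print('tip jig',Rm.T@(s['position'][:2]-t)*1000,s['force'])
cv2.imwrite('pics/sc3.png',cv2.resize(get_image('scene')[190:340,255:460,::-1],None,fx=3.9,fy=3.9,interpolation=cv2.INTER_CUBIC))
cv2.imwrite('pics/wr3.png',get_image('wrist')[:,:,::-1])
E
```

```text
clock: 4.62
position: [0.664, 0.2211, 0.2225]
ee_rot: [-2.556, -1.826, 0.003]
force: [-0.3, 0.2, -0.1]
width: 0.006
tip jig [ 56.34932852 200.3944847 ] [-0.34089768  0.20825355 -0.06908039]
```

View pics/sc3.png

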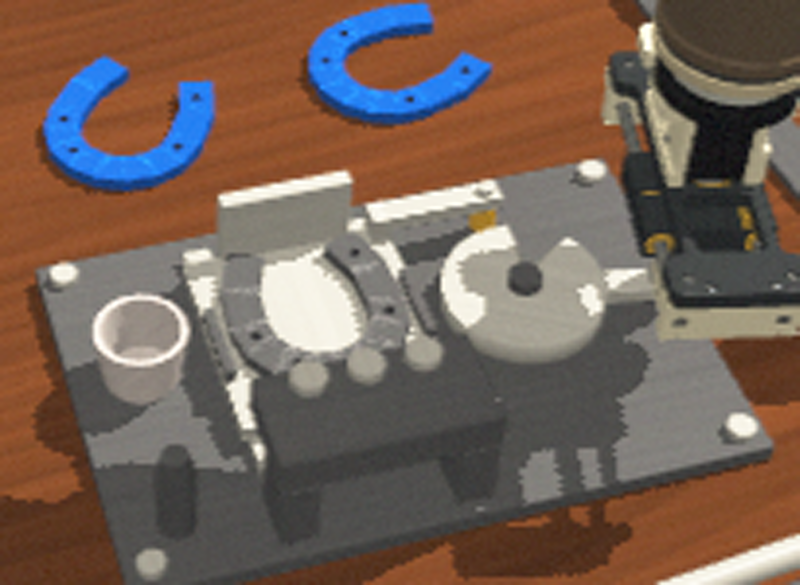

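View pics/wr3.png

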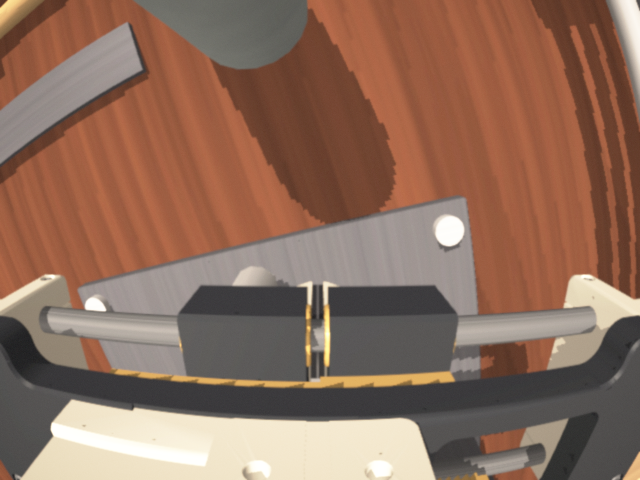

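```bash
cat >> h.py <<'E'
def notch(c1,c2,f=3.9,ox=255,oy=190):
    a,Rm,t,_,_=fit(); out=[]
    for c in (c1,c2):
        p=Rm.T@(onz('scene',*unc(*c,f,ox,oy),.034)[:2]-t)*1000; d=p-[10,125]; out.append(np.degrees(np.arctan2(d[1],d[0]))%360); print(p.round(1),np.hypot(*d).round(1),out[-1].round(1))
    th=np.mean(out); print('notch dir',th,'joint',np.radians(180-th), 'post',th-70)
E
python3 - <<'E'
from h import *
notch((553,232),(604,268)); notch((513,228),(570,240))
E
```

```text
[-22.7 158.3] 46.7 134.4
[ 13.1 176.2] 51.3 86.5
notch dir 110.45832073316058 joint 1.2137312705722243 post 40.458320733160576
[-32.2 136.4] 43.7 164.9
[-13.7 165.6] 47.0 120.3
notch dir 142.59297658816845 joint 0.6528757219070632 post 72.59297658816845
```

The cam follows: the notch in the scene crop now runs from (513,228) to (570,240), which gives joint ≈ 0.65. The wrist view puts the post (255,275) about 22 mm from the finger axis, so the shut tips are thinner than I assumed (about 11 mm, not 19). I'll redo the remaining arc with that contact offset.

Run:
```python
from h import *
for th in [72.6,80,88,95,101,106,110]:
    p=np.array([10.4,124.5])+85*np.array([np.cos(np.radians(th)),np.sin(np.radians(th))]); n=np.array([np.cos(np.radians(166.6)),np.sin(np.radians(166.6))])
    print(th,end=' ');q=p-n*22; go(q[0],q[1],45,71)
```

```text
72.6 to [0.665 0.221 0.223] shift [ 0.6 -0.1 -0.6] turn [-0.001  0.001  0.001] clock 4.72 F [-0.3  0.4  0.7]
80 to [0.655 0.225 0.223] shift [  0.7 -11.   -0.6] turn [-0.001  0.001  0.001] clock 4.72 F [-0.3  0.4  0.7]
88 to [0.643 0.227 0.223] shift [ -0.8 -22.8  -0.6] turn [-0.001  0.001  0.001] clock 4.72 F [-0.3  0.4  0.7]
95 to [0.633 0.228 0.223] shift [ -3.5 -32.8  -0.6] turn [-0.001  0.001  0.001] clock 4.72 F [-0.3  0.4  0.7]
101 to [0.624 0.228 0.223] shift [ -6.7 -41.1  -0.6] turn [-0.001  0.001  0.001] clock 4.72 F [-0.3  0.4  0.7]
106 to [0.616 0.226 0.223] shift [-10.1 -47.7  -0.5] turn [-0.001  0.001  0.001] clock 4.72 F [-0.3  0.4  0.7]
110 to [0.611 0.225 0.223] shift [-13.2 -52.8  -0.5] turn [-0.001  0.001  0.001] clock 4.72 F [-0.3  0.4  0.7]
```

```bash
python3 -m pendant '[[[1,-6,0,0,0,0,1],[1,-11,0,0,0,0,1],[0,-17,0,0,0,0,1],[-1,-23,0,0,0,0,1],[-2,-28,0,0,0,0,1],[-3,-33,0,0,0,0,1],[-5,-37,0,0,0,0,1],[-7,-41,0,0,0,0,1],[-9,-46,0,0,0,0,1],[-9,-46,0,0,0,0,1],[-9,-46,0,0,0,0,1]]]'
python3 - <<'E'
from h import *
a,Rm,t,_,_=fit()
s=arm.observe();print('tip jig',Rm.T@(s['position'][:2]-t)*1000,s['force'])
cv2.imwrite('pics/sc4.png',cv2.resize(get_image('scene')[210:310,335:455,::-1],None,fx=6,fy=6,interpolation=cv2.INTER_CUBIC))
cv2.imwrite('pics/wr4.png',get_image('wrist')[:,:,::-1])
E
```

```text
clock: 6.1
position: [0.6184, 0.2273, 0.2226]
ee_rot: [-2.557, -1.825, 0.001]
force: [-0.5, -0.1, -0.4]
width: 0.006
tip jig [ 10.39348671 202.1192654 ] [-0.50886285 -0.05559719 -0.40567785]
```

View pics/sc4.png

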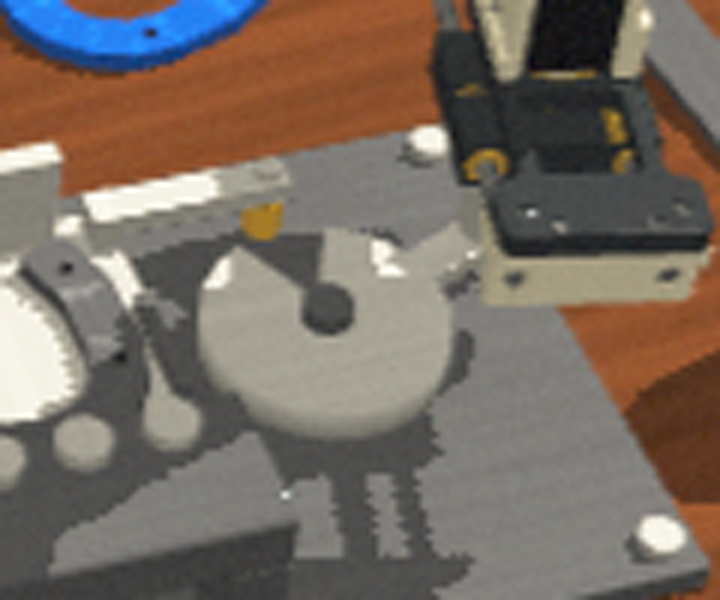

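View pics/wr4.png

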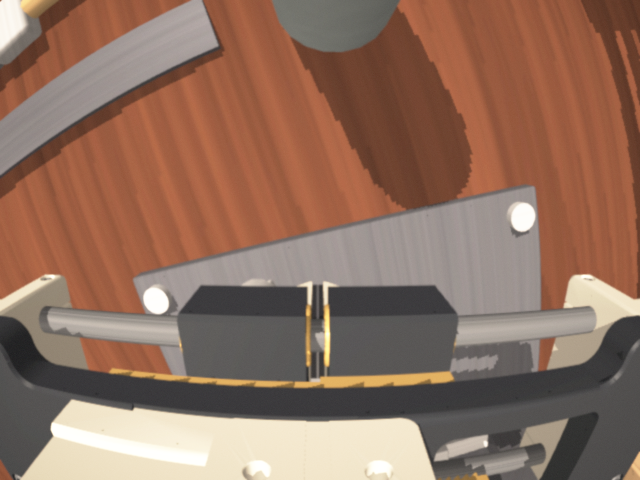

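Enlarged scene crop: the notch mouth corners are at about (235,247) and (325,230), and the roller (gold) is at (262,222). The notch nearly faces the roller.

Run:
```python
from h import *
notch((235,247),(325,230),6,335,210)
a,Rm,t,_,_=fit()
for th in (160,165,170,175,180):
  P=np.r_[Rm@(np.array([10,125])+48*np.array([np.cos(np.radians(th)),np.sin(np.radians(th))]))/1000+t,.034]; q=proj('scene',P);print(th,(q-[335,210])*6+2.5)
q=proj('scene',np.r_[Rm@np.array([.010,.125])+t,.034]);print('pivot',(q-[335,210])*6+2.5)
q=proj('scene',np.r_[Rm@np.array([-.060,.125])+t,.027]);print('roller0',(q-[335,210])*6+2.5)
```

```text
[-31.7 105.2] 46.2 205.4
[-31.1 142.4] 44.6 157.0
notch dir 181.22490383976873 joint -0.02137860502428537 post 111.22490383976873
160 [318.84726805 223.48253153]
165 [308.15331394 223.19588959]
170 [297.55991121 223.57163576]
175 [287.14101459 224.6075864 ]
180 [276.96962004 226.29736198]
pivot [322.07251897 312.73753158]
roller0 [255.47794303 200.7704209 ]
```

The joint reads about 0. I'll back off from the post, lift, and stage behind the push plate, then check the cam from the top camera.

```bash
python3 -m pendant '[[[0,15,0,0,0,0,1],[0,30,0,0,0,0,1],[0,30,-50,0,0,0,1],[0,30,-90,0,0,0,1],[0,30,-90,0,0,0,1],[0,30,-90,0,0,0,1]]]'
python3 - <<'E'
from h import *
go(-115,0,130,84.4)
E
```

```text
clock: 6.95
position: [0.6476, 0.2168, 0.3122]
ee_rot: [2.558, 1.824, -0.001]
force: [-1.0, 0.4, -0.9]
width: 0.005
to [0.474 0.038 0.308] shift [-225.3 -106.     4.4] turn [-0.     0.001 -0.234] clock 6.95 F [-1.   0.4 -0.9]
```

```bash
python3 -m pendant '[[[-45,-21,0,0,0,-0.05,1],[-90,-42,0,0,0,-0.1,1],[-135,-64,0,0,0,-0.15,1],[-180,-85,0,0,0,-0.2,1],[-225,-106,4,0,0,-0.234,1],[-225,-106,4,0,0,-0.234,1],[-225,-106,4,0,0,-0.234,1]]]'
python3 - <<'E'
from h import *
go(-115,0,45,84.4)
cv2.imwrite('pics/top5.png',cv2.resize(get_image('top')[160:275,225:385,::-1],None,fx=5,fy=5,interpolation=cv2.INTER_CUBIC))
cv2.imwrite('pics/sc5.png',cv2.resize(get_image('scene')[210:310,315:455,::-1],None,fx=5.7,fy=5.7,interpolation=cv2.INTER_CUBIC))
E
```

```text
clock: 7.82
position: [0.4741, 0.0392, 0.3083]
ee_rot: [-2.327, -2.11, -0.0]
force: [0.5, 0.6, -0.2]
width: 0.005
to [0.474 0.038 0.223] shift [-0.8 -0.  85.3] turn [-0. -0. -0.] clock 7.83 F [ 0.5  0.6 -0.2]
```

View pics/top5.png

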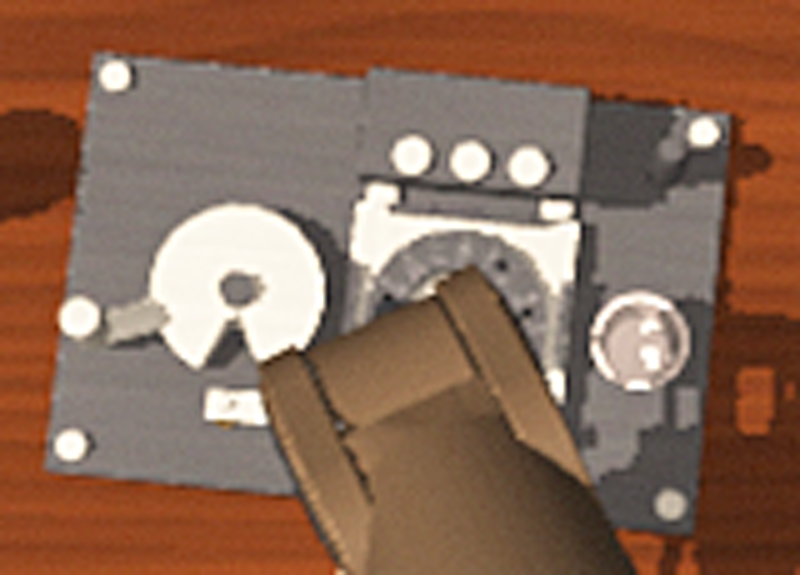

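View pics/sc5.png

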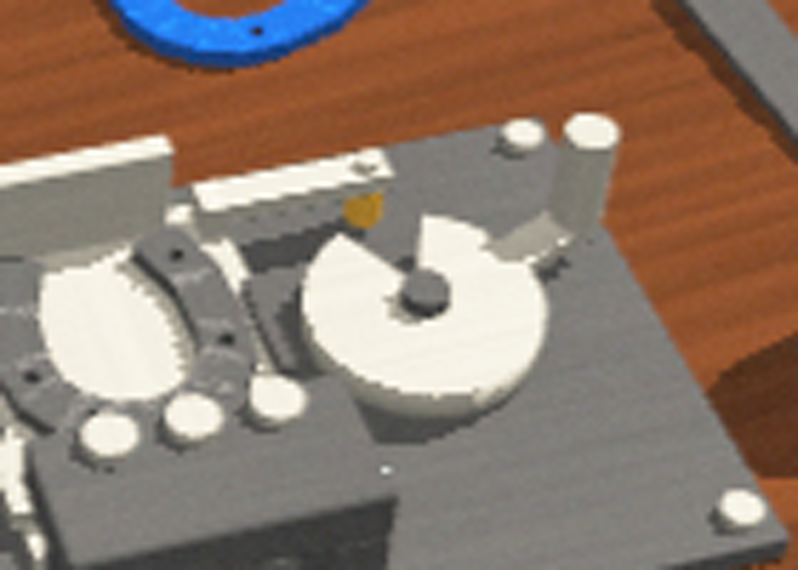

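Top crop: the post top is at (80,317), the notch opens downward at about (228,360), and the roller's arm tip is at (232,405). The notch faces the roller. Before pushing, I'll measure the joint from the post.

Run:
```python
from h import *
a,Rm,t,_,_=fit()
def tj(u,v,z): return (Rm.T@(onz('top',*unc(u,v),z)[:2]-t))*1000
for nm,c,z,r in (('post',(80,317),.08,110),('notchL',(200,368),.034,0),('notchR',(262,361),.034,0)):
  p=tj(*c,z); d=p-[10.4,124.5]; an=np.degrees(np.arctan2(d[1],d[0]))%360; print(nm,p.round(1),np.hypot(*d).round(1),an.round(1), np.radians(110-an) if r else '')
```

```text
post [-20.1 204.4] 85.6 110.9 -0.015558643924887068
notchL [-35.2 141.3] 48.6 159.7 
notchR [-27.8 107.1] 42.0 204.4
```

The joint is about -0.02 and the notch bisector sits at about 182°, so it's square. I'll go down and push along tool +y (jig +x), slowly.

```bash
python3 -m pendant '[[[-1,0,45,0,0,0,1],[-1,0,75,0,0,0,1],[-1,0,85,0,0,0,1],[-1,0,85,0,0,0,1],[-1,0,85,0,0,0,1],[-1,10,85,0,0,0,1],[-1,20,85,0,0,0,1],[-1,25,85,0,0,0,1],[-1,30,85,0,0,0,1],[-1,34,85,0,0,0,1],[-1,38,85,0,0,0,1],[-1,42,85,0,0,0,1],[-1,46,85,0,0,0,1],[-1,46,85,0,0,0,1]]]'
python3 - <<'E'
from h import *
a,Rm,t,_,_=fit()
s=arm.observe();print('tip jig',Rm.T@(s['position'][:2]-t)*1000,s['force'])
cv2.imwrite('pics/sc6.png',cv2.resize(get_image('scene')[210:310,315:455,::-1],None,fx=5.7,fy=5.7,interpolation=cv2.INTER_CUBIC))
E
```

```text
clock: 9.68
position: [0.5199, 0.0336, 0.2237]
ee_rot: [2.327, 2.11, 0.001]
force: [0.1, 0.1, 0.3]
width: 0.004
tip jig [-68.8043511   -0.22236417] [0.13370056 0.07768963 0.29939839]
```

View pics/sc6.png

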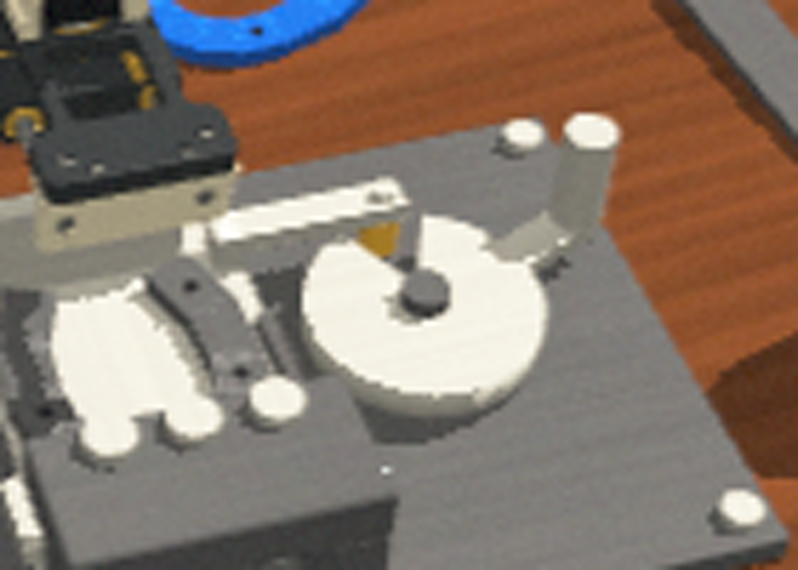

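The roller (380,238) is entering the notch mouth and the cam hasn't moved. I'll continue.

```bash
python3 -m pendant '[[[0,3,0,0,0,0,1],[0,6,0,0,0,0,1],[0,9,0,0,0,0,1],[0,12,0,0,0,0,1],[0,14,0,0,0,0,1],[0,16,0,0,0,0,1],[0,16,0,0,0,0,1],[0,16,0,0,0,0,1]]]'
python3 - <<'E'
from h import *
a,Rm,t,_,_=fit()
s=arm.observe();print('tip jig',Rm.T@(s['position'][:2]-t)*1000,s['force'])
cv2.imwrite('pics/sc7.png',cv2.resize(get_image('scene')[210:310,315:455,::-1],None,fx=5.7,fy=5.7,interpolation=cv2.INTER_CUBIC))
E
```

```text
clock: 10.72
position: [0.5351, 0.0322, 0.2237]
ee_rot: [-2.326, -2.111, 0.0]
force: [-5.1, 0.4, 3.2]
width: 0.006
tip jig [-53.48066333  -0.12348496] [-5.09505061  0.43546612  3.19890726]
```

View pics/sc7.png

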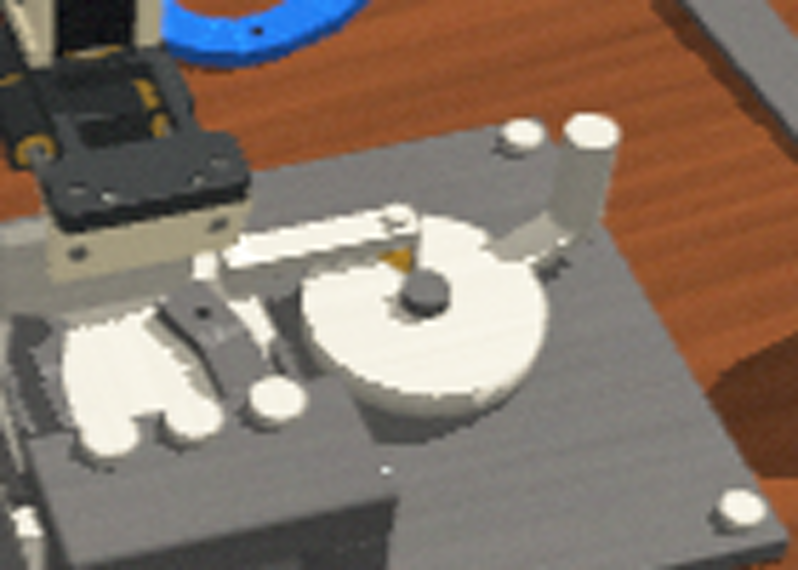

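The roller is deep in the notch and the force is about 5 N. I'll close the rest in small steps, watching the force for the stops.

```bash
python3 -m pendant '[[[0,1.5,0,0,0,0,1],[0,3,0,0,0,0,1],[0,3,0,0,0,0,1],[0,3,0,0,0,0,1]]]'; python3 -m pendant '[[[0,1,0,0,0,0,1],[0,2,0,0,0,0,1],[0,2,0,0,0,0,1],[0,2,0,0,0,0,1]]]'
```

```text
clock: 11.28
position: [0.536, 0.0323, 0.2236]
ee_rot: [-2.324, -2.11, 0.007]
force: [-15.2, 0.9, 14.9]
width: -0.0
clock: 11.78
position: [0.5366, 0.0324, 0.2236]
ee_rot: [-2.322, -2.11, 0.011]
force: [-22.8, 1.9, 22.3]
width: 0.007
```

The force rises with almost no motion, so it's hard against something. I'll check that this is the home position before releasing.

Run:
```python
from h import *
a,Rm,t,_,_=fit()
im=get_image('scene')[210:310,315:455,::-1]
cv2.imwrite('pics/sc8.png',cv2.resize(im,None,fx=5.7,fy=5.7,interpolation=cv2.INTER_CUBIC))
def J(c,z): return Rm.T@(onz('scene',*unc(*c,5.7,315,210),z)[:2]-t)*1000
print('screw start',J((369,163),.049),'mid',J((380,196),.049),'now',J((398,217),.049))
for q in (0,30,33,36):
  X=np.r_[Rm@np.array([-.060+q/1000,.125])+t,.049]; print(q,(proj('scene',X)-[315,210])*5.7+2.35)
s=arm.observe();print('tip jig',Rm.T@(s['position'][:2]-t)*1000)
```

```text
screw start [-53.56469767 125.83984569] mid [-34.30673826 123.30617811] now [-21.0951628  126.02467679]
0 [361.55543947 152.88568981]
30 [387.69921349 202.44136416]
33 [390.36258474 207.48979971]
36 [393.03504639 212.55546617]
tip jig [-52.0159613    0.17302302]
```

View pics/sc8.png

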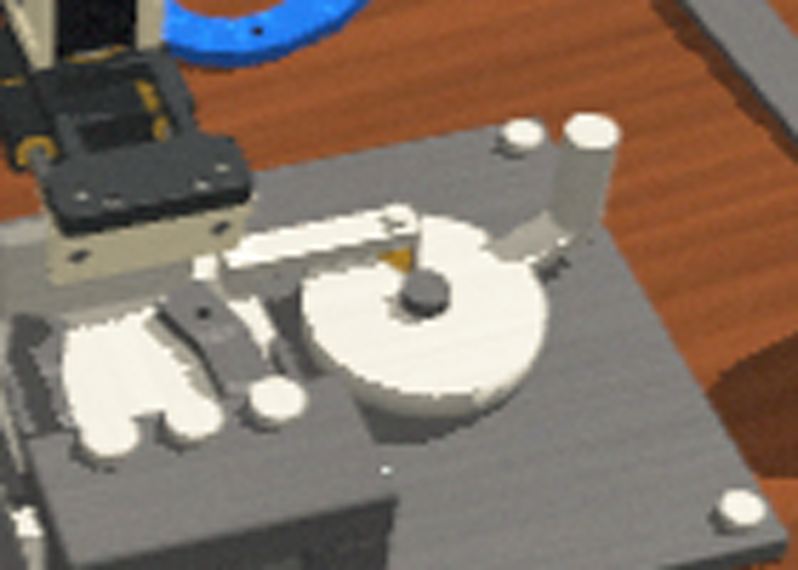

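The screw over the roller measures jig x ≈ -21, where -24 is fully home. At the start it read -53.6 against an allowed -55 to -60, so there is a bias of about +2. The crop is the same as before the last push, so the carriage is on its stops. I'll back away, lift and check from above.

```bash
python3 -m pendant '[[[0,-5,0,0,0,0,1],[0,-20,0,0,0,0,1],[0,-40,0,0,0,0,1],[0,-40,-50,0,0,0,1],[0,-40,-100,0,0,0,1],[0,-40,-150,0,0,0,1],[-60,-50,-160,0,0,0,1],[-120,-60,-160,0,0,0,1],[-180,-60,-160,0,0,0,1],[-240,-60,-160,0,0,0,1],[-300,-60,-160,0,0,0,1],[-300,-60,-160,0,0,0,1],[-300,-60,-160,0,0,0,1]]]'
python3 - <<'E'
from h import *
cv2.imwrite('pics/top9.png',cv2.resize(get_image('top')[160:275,225:385,::-1],None,fx=5,fy=5,interpolation=cv2.INTER_CUBIC))
cv2.imwrite('pics/sc9.png',get_image('scene')[:,:,::-1])
print(arm.observe()['force'])
E
```

```text
clock: 13.45
position: [0.4513, -0.2607, 0.3836]
ee_rot: [2.327, 2.11, 0.001]
force: [0.1, 0.9, 0.3]
width: 0.008
[-0.12060477  1.09593443  0.59033741]
```

View pics/top9.png

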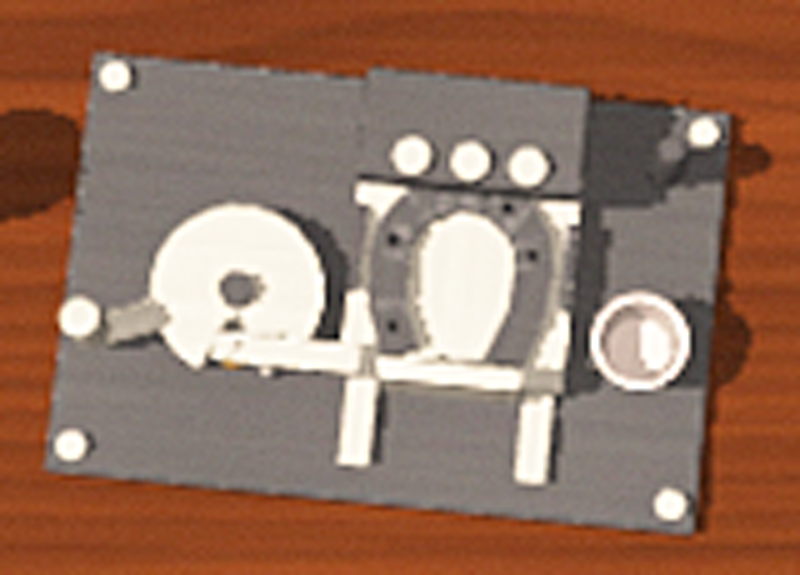

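View pics/sc9.png

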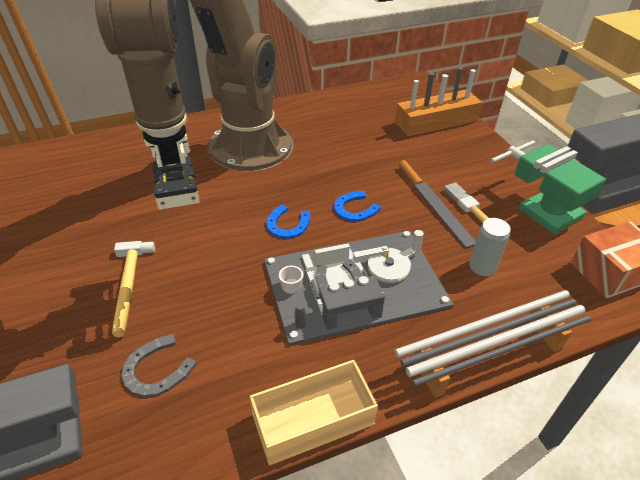

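From above, the roller arm lies in the notch, the shoe still sits squarely in the carriage, and the tin, drift, hammer and others look unmoved. I'll measure the travel numerically from the side-arm and push-plate edges, before and after.

Run:
```python
from h import *
a,Rm,t,_,_=fit()
A=cv2.imread('pics/top0.png'); im=get_image('top')[:,:,::-1]; cv2.imwrite('pics/top9full.png',im)
for nm,I in (('start',A),('now',im)):
    h=cv2.cvtColor(I,cv2.COLOR_BGR2GRAY)
    for y,z in ((85,.047),(95,.047),(105,.047),(20,.075),(0,.075),(-20,.075)):
        xs=np.arange(-95,20,.5); pr=[]
        uv=np.array([proj('top',np.r_[Rm@np.array([x,y])/1000+t,z]) for x in xs],np.float32)
        v=cv2.remap(h,uv[:,0].reshape(-1,1),uv[:,1].reshape(-1,1),cv2.INTER_LINEAR).ravel().astype(int)
        b=v>175; e=np.flatnonzero(np.diff(b.astype(int))); print(nm,y,z,xs[e])
d=cv2.absdiff(A,im).max(2); d[160:275,225:385]=0; m=(d>60).astype(np.uint8)
n,l,s,c=cv2.connectedComponentsWithStats(m); print([tuple(x) for x in s[1:] if x[4]>15])
```

```text
start 85 0.047 [-65.5 -47.5 -20.5]
start 95 0.047 [-64.5 -48.5 -30.5]
start 105 0.047 [-65.5 -47.5 -36.5]
start 20 0.075 [-70.  -52.  -37.5  14.5]
start 0 0.075 [-70.]
start -20 0.075 [-70.5 -56.5 -44. ]
now 85 0.047 [-32.5]
now 95 0.047 [-31.5]
now 105 0.047 [-37.5]
now 20 0.075 [-37. -20.  -3.]
now 0 0.075 [-37.]
now -20 0.075 [-38. -24. -13.]
[(np.int32(447), np.int32(221), np.int32(70), np.int32(104), np.int32(1355)), (np.int32(419), np.int32(222), np.int32(35), np.int32(85), np.int32(1377)), (np.int32(553), np.int32(226), np.int32(11), np.int32(5), np.int32(21)), (np.int32(567), np.int32(226), np.int32(7), np.int32(5), np.int32(18)), (np.int32(575), np.int32(230), np.int32(12), np.int32(6), np.int32(22)), (np.int32(507), np.int32(233), np.int32(61), np.int32(20), np.int32(325)), (np.int32(620), np.int32(233), np.int32(19), np.int32(91), np.int32(941)), (np.int32(565), np.int32(237), np.int32(22), np.int32(11), np.int32(83)), (np.int32(557), np.int32(243), np.int32(11), np.int32(5), np.int32(21)), (np.int32(505), np.int32(255), np.int32(6), np.int32(15), np.int32(27)), (np.int32(
[... 2092 characters left out ...]
2(33), np.int32(24), np.int32(273)), (np.int32(296), np.int32(447), np.int32(12), np.int32(8), np.int32(23)), (np.int32(317), np.int32(455), np.int32(12), np.int32(9), np.int32(20)), (np.int32(398), np.int32(454), np.int32(18), np.int32(12), np.int32(102)), (np.int32(454), np.int32(464), np.int32(31), np.int32(16), np.int32(158)), (np.int32(560), np.int32(465), np.int32(30), np.int32(15), np.int32(245)), (np.int32(414), np.int32(466), np.int32(5), np.int32(14), np.int32(33)), (np.int32(419), np.int32(467), np.int32(16), np.int32(13), np.int32(123)), (np.int32(293), np.int32(469), np.int32(6), np.int32(8), np.int32(38)), (np.int32(437), np.int32(473), np.int32(16), np.int32(7), np.int32(50))]
```

Travel measures 33 mm from a start at about 3.5 mm (side-arm centre -56.5 against a nominal -60). That puts the carriage at about 36 mm, fully home. The cam post is still at (80,317), so the joint is still about -0.02. The only changes elsewhere on the bench are the arm and its shadow, so I'll hand in.

Run:
```python
from h import *
s=arm.observe(); print(s['clock'],s['force'],s['position']); print(arm.sign_off())
```

```text
13.6 [ 0.23118387  0.32595281 -0.17197926] [ 0.45179026 -0.25957414  0.38384398]
the job is handed in; nothing more can be done
None
```

I turned the cam until its notch faced the roller, pushed the carriage home by its back plate, moved the robot clear and handed the job in at 13.6 s. No verdict is reported.

- **Cam:** I pushed the post counter-clockwise with shut fingers. The joint went from about 1.14 to about -0.02 rad, read from the top camera. The scene camera agreed to within about 0.07 rad. The post was at the same pixel after the carriage push.
- **Carriage:** I pushed until the force rose to about 23 N with almost no motion. The push-plate edge moved 33 mm from a start of about 3.5 mm, so the carriage is at about 36 mm. The side-arm edge gives 35.5 mm.
- **Measurement disagreement:** the scene camera read about 3 mm beyond the stop position (screw at jig x -21 against -24). At the start it already read about 3 mm farther forward than the top camera, so I put this down to bias.
- **Shut fingertips:** they were thinner than I assumed (about 11 mm half-depth, not 19), which I corrected after the first part of the sweep.
- **Horseshoe and bench:** the final top view shows the shoe still lying between its curbs. I checked this by eye and did not measure its offset. Bystanders on the left of the jig showed no change between images. Those on the right I judged by eye, because the arm's shadow changed the picture there.
- **Robot:** it ended about 0.3 m to the side and raised, with contact force near zero.

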